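# Set a slotted fence against its stop and clamp it

## Task

Set up the fence of the jig: slide the slotted steel angle bracket along its bolts up to the adjusting screw of the setting stop and press it home there for a moment with about 10 N more than it takes to slide it, never ramming it with over 16 N. Then swing the black clamp lever clockwise until the bracket is clamped tight, leaving the bracket home against the screw. Leave the stop and the things round the jig where they are.

Things in the scene. Friction and masses are not known exactly. Their poses are not given: they have to be found in the camera images.
- jig_base: Aluminium plate fixed to the table, 110 x 230 x 12 mm (x, y, z). Origin at the centre of its underside. The bracket slides along its +y, held by two upright 7 mm bolts at plate x = -22 and +22, y = -35 mm. The one at +22 has a low fixed hex head (top 28 mm above the table) that keeps the bracket from lifting (1 mm of play); the one at -22 carries the clamp.
- fence: Loose steel angle bracket, 0.55 to 1 kg, to be slid; drags with 2 to 8 N. Origin at its underside (12 mm above the table) below the middle of its front face; +y points to the stop. Upright flange 70 mm wide (x), 10 mm thick (y -10 to 0), top 72 mm above the table: grip its upper part across the 10 mm. Foot 8 mm thick back to y = -130, two 9 x 65 mm slots along y with 1 mm play beside the bolts.
- fence_face (a point): Point on the front face of the bracket's flange, mid width, 11 mm above its underside: here it meets the screw's rigid end, in which a weak sprung pin stands 3 mm proud (0.4 N per mm). Home means pin pushed in, face on the screw. Over 16 N of bracket on stop is ramming, under 6 N not pressed home. Bracket drag then holds it against the pin.
- stop: Setting stop on the plate: dark steel block 40 mm wide (x), 14 deep (+y), 20 high (top with two screw heads 35 mm above the table), a pointer at a scale. Origin on the plate at the foot of its front face (facing the plate's -y), mid width; axes as the plate's. A 12 mm round adjusting screw juts 2 to 18 mm from that face, 11 mm above the plate; how far is not measured.
- clamp_lever (a joint): Clamp lever angle in rad, growing clockwise from above; stays where left. At 0 it points 50 degrees clockwise of the plate's +x; starts at 0 to 0.4 (loose); hard stop at 1.5. Turning takes about 0.3 N m; from 0.8 its washer presses on the bracket and up to 0.2 N m is added. Clamping force is about 60 N per rad beyond 0.8: 20 N, just tight enough, near 1.15; properly tight at 1.3 to 1.5.
- lever_end (a point): Middle of the lever's upright round end grip, 15 mm in diameter, 24 mm tall (49 to 73 mm above the table), 65 mm from the turning axis. The arm to it is a black bar 10 mm thick, about 57 to 60 mm above the table.
- clamp_axis (a point): Point on the lever's vertical turning axis at the height of the end grip's middle (61 mm above the table); fixed to the plate at x = -22, y = -35 mm. The hub round it is 20 mm in diameter, its top 59 mm above the table.
- clamp_washer: Pressure washer under the lever, 22 mm in diameter, which is driven down on the bracket's foot as the lever is tightened. Origin at the centre of its underside.
- objective_case: Bystander: small grey round case with black lid, 42 mm in diameter, 53 mm tall, standing on the table past the stop end of the jig. Origin at the centre of its underside.
- specimen_slide: Bystander: glass slide 26 x 76 mm with a small resin block, 19 mm tall, lying on the table past the stop end of the jig. Origin at the centre of its underside.

How it is judged:
By the outcome, as a careful person would: the job done as asked, in the order asked, and still so for the second after the job is handed in, with the robot touching nothing.
It also fails if it takes over 72 s, if anything falls off the work surface, if the arm or the gripper's body presses on something with over 40 N, if the wrist force passes 120 N, or if a joint passes its speed limit or range.

## Robot

A 6-joint arm with a two-finger parallel gripper is mounted at the origin on the work surface; the furniture and walls round the work are solid. World frame = base frame: x ahead of the robot, y to its left, z up, the work surface at z = 0. Lengths are in m, angles in degrees, forces in N, time in s.
With the tool pointing down it reaches from about 0.375 to 0.75 m from the base axis. Payload 9 kg.
Tool frame: the origin (TCP) lies where the fingers leave the gripper's body, on its centre line; the fingertips stand 73 mm ahead of it and the grasp point (between the pads) lies 54 mm ahead of it (robot.tip_reach is the distance from the TCP to the fingertips, in m); z points along the fingers, y is the direction in which the jaws open and shut (so a half turn about z gives the same grasp; the last joint's range is limited). The gripper opens to 85 mm and grips with 20 to 120 N. Pads are 22 mm wide; open, the fingers measure 114 mm over their backs; the gripper's body (76 mm by 85 mm) begins 54 mm behind the grasp point. The pads swing forward as they close: fully open they stand 13 mm farther back than shut.
Start: joints at [-85.239, 5.964, 5.575, 89.605, 0, 77.527], TCP at [0.178, -0.573, 0.304] pointing down, gripper open.
Joint ranges: [-171.21, 171.21], [-48.23, 106.86], [-62.78, 66.21], [-105.2, 120.99], [-86.42, 89.51], [-180, 180]. Speed limits (degrees/s): [127.2, 127.2, 147.25, 180, 180, 180].

## Interface

Orientations are given as [roll, pitch, yaw] about the fixed x, y, z axes, in that order (R = Rz(yaw) Ry(pitch) Rx(roll)).
In Python, from plant import robot gives the robot as it stands. Calls block until the motion is done:
- robot.move_pose(position, orientation): joint-space move of the TCP to a pose.
- robot.line_to(position, vel=0.15, rotation=None, guard=None): straight line of the TCP; rotation=None keeps the orientation; vel is the mean speed in m/s. With guard (N) it stops when the force on the tool has changed by that much, and returns True; else False.
- robot.goto_joints(angles): joint-space move.
- robot.set_gripper(opening): finger opening in m; the grip force is fixed at half the most; returns when the fingers have stopped.
- robot.pause(seconds).
- robot.ik(position, orientation): joint angles nearest the present ones, or None.
- robot.observe(): the state.
- robot.grab_frame(name): name is "scene" or "top" or "wrist"; returns the picture (420x560x3 uint8, blue, green, red); there is no depth.
- robot.get_calibration(name): a dict with "vertical_fov" (degrees; the focal length in pixels is half the picture's height over the tangent of half this angle, whatever the lens; pixels are square), "cx", "cy" (the principal point, pixels), "rvec" (rotation vector, rad) and "tvec" (3), from world to camera coordinates, as OpenCV has them. Camera axes: x right, y down, z forward; pixel columns grow to the right and rows downward; lengths in m; the calibration is good to about 2 mm. A picture is of the moment at which its call begins: read the wrist's pose just before it. get_calibration takes no time and is no camera call; for the wrist camera it gives the pose at the moment of the call.
A pose or a line that the arm cannot do raises robot.IKError and nothing moves.
- robot.job_done(): hands the job in, once; it reports no verdict.
The state is a dict: "time": time; "q": joint angles; "qvel": joint speeds; "joint_torque": joint torques, N m; "tool_pos": TCP position; "tcp_rot": TCP orientation; "ft_force": force on the tool from outside, world axes, zero at the start; "torque": the same for the moment, N m; "gripper_width": finger opening in m.
Only numpy, scipy, OpenCV 4.12 (cv2) and the standard library are available. Lean on these libraries where they do the work, as an engineer would, in place of code of your own. Each camera call takes 0.05 s, during which the arm holds its last target.

## Working session

There is one attempt and no reset: what is moved stays moved. The work goes in short steps, each a Python script; the robot and the scene stay as the last script left them, time stands still between calls to the robot, and variables do not carry over. Pictures are saved under pics/ and viewed, and the job is handed in when it is done.

```bash
ls; mkdir -p pics
python3 - <<'E'
from plant import robot
import cv2
for n in ("scene","top","wrist"):
    im=robot.grab_frame(n); cv2.imwrite(f"pics/{n}0.png",im)
    c=robot.get_calibration(n); print(n,c)
s=robot.observe(); print(s)
E
```

```text
pics
scene {'vertical_fov': 48.955023756078575, 'cx': 288.7395791589391, 'cy': 210.28790898250526, 'rvec': array([ 1.89217749, -0.76596834,  0.48756519]), 'tvec': array([-0.38444232,  0.20936032,  0.54095974])}
top {'vertical_fov': 57.3968066158286, 'cx': 285.4789448785796, 'cy': 213.9271574539814, 'rvec': array([ 2.1436395 , -2.17858219,  0.0823113 ]), 'tvec': array([0.01803853, 0.52148876, 0.85518238])}
wrist {'vertical_fov': 61.26402668685241, 'cx': 283.3832630106666, 'cy': 212.67190899567973, 'rvec': array([-2.32644751,  1.71376069,  0.26107248]), 'tvec': array([-0.59900124, -0.03787177,  0.38056907])}
{'time': 0.15, 'q': array([-8.52395218e+01,  5.99206069e+00,  5.53908863e+00,  8.96065664e+01,
       -2.63179056e-04,  7.75287749e+01]), 'qvel': array([ 0.0704758 ,  0.05276874,  0.18405492, -0.00427685, -0.01564967,
       -0.0778289 ]), 'joint_torque': array([ 2.48156350e-03, -5.57358634e+01,  5.04003561e+01,  1.27740789e-02,
       -3.61209059e-04, -2.30647407e-05]), 'tool_pos': array([ 0.17775507, -0.57287229,  0.30330486]), 'tcp_rot': array([-1.79941810e+02, -1.26003124e-02,  1.72316971e+01]), 'ft_force': array([ 0.37454869,  0.29486797, -0.11734858]), 'torque': array([-0.04906104, -0.05177944, -0.01085864]), 'gripper_width': 0.08566529473314893}
```

View pics/scene0.png

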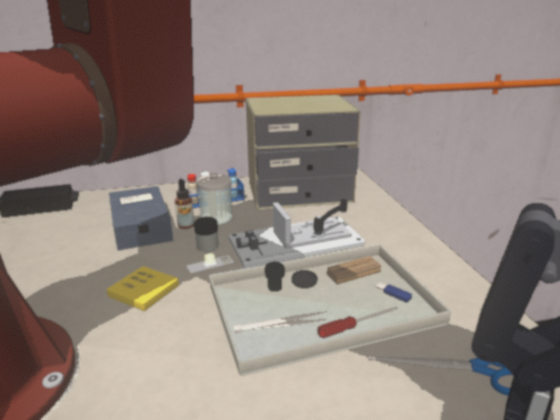

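View pics/top0.png

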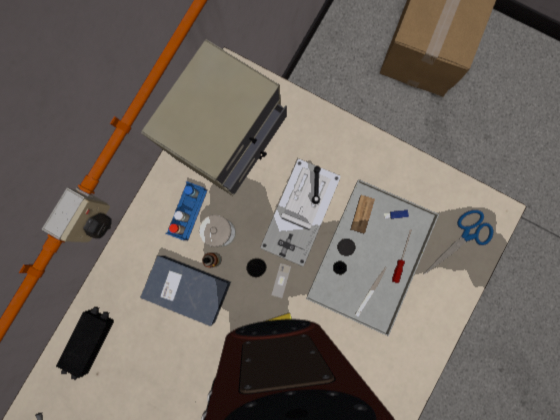

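View pics/wrist0.png

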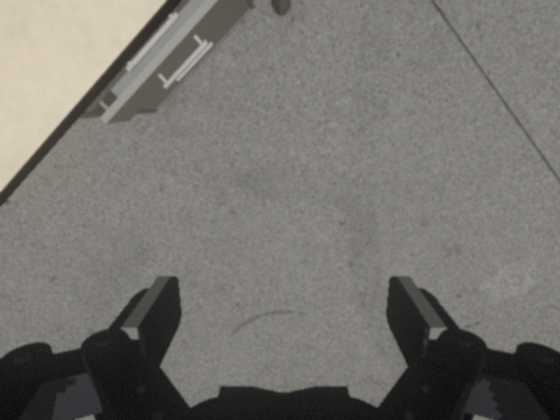

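The scene picture shows the jig beyond the tray at about (300,235), with the lever at the right. In the top picture the plate is at about (300,210), the lever grip at (316,170), the hub at (316,198), the stop at (287,243), the case at (256,268) and the slide at (281,281). The wrist camera sees only floor. I'll enlarge the jig in the top view.

```bash
cat > h.py <<'E'
import numpy as np, cv2
def K(c,h=420):
    f=h/2/np.tan(np.radians(c["vertical_fov"]/2)); return np.array([[f,0,c["cx"]],[0,f,c["cy"]],[0,0,1]])
def unproj(c,uv,z):
    R,_=cv2.Rodrigues(np.asarray(c["rvec"],float)); t=np.asarray(c["tvec"],float)
    d=R.T@np.linalg.inv(K(c))@np.array([uv[0],uv[1],1.]); o=-R.T@t
    return o+d*(z-o[2])/d[2]
def proj(c,P):
    return cv2.projectPoints(np.asarray(P,float).reshape(-1,3),np.asarray(c["rvec"],float),np.asarray(c["tvec"],float),K(c),None)[0].reshape(-1,2)
E
python3 - <<'E'
import cv2
from h import *
from plant import robot
im=cv2.imread("pics/top0.png"); cv2.imwrite("pics/top0z.png",cv2.resize(im[150:300,235:435],None,fx=4,fy=4,interpolation=cv2.INTER_CUBIC)[:600,:800])
c=robot.get_calibration("top")
for n,uv,z in [("grip",(316,170),.073),("hub",(316,198),.059),("stop",(287,243),.035),("case",(256,268),.053)]: print(n,unproj(c,uv,z))
E
```

```text
grip [ 0.61267356 -0.0597638   0.073     ]
hub [ 0.55269436 -0.05919217  0.059     ]
stop [0.45487931 0.00697423 0.035     ]
case [0.40074823 0.07563627 0.053     ]
```

View pics/top0z.png

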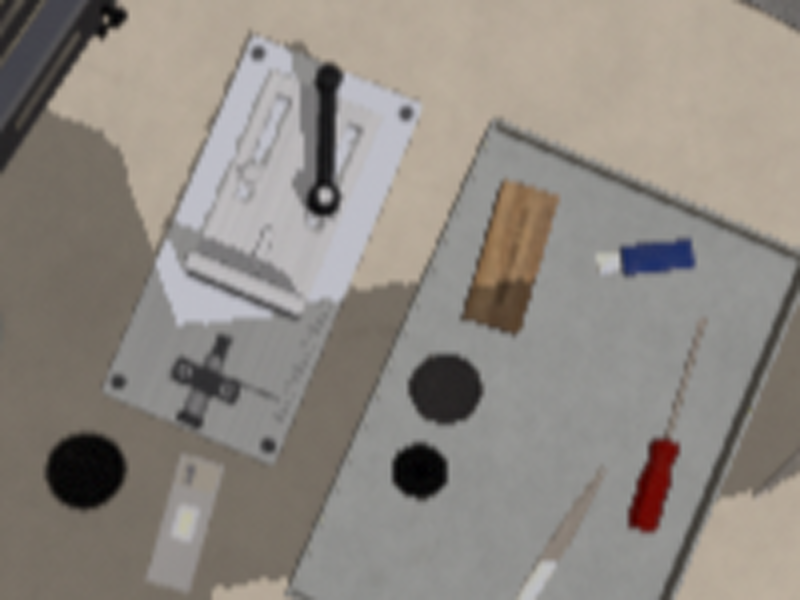

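Run:
```python
from h import *
from plant import robot
c=robot.get_calibration("top")
o=lambda p:((p[0]+.5)/4-.5+235,(p[1]+.5)/4-.5+150)
# plate coords: stop end +y. +x is left in the image
pts={( .055,-.115):(252,32),(-.055,-.115):(421,103),(-.055,.115):(275,462),(.055,.115):(104,392)}
A=np.array([k for k in pts]); B=np.array([unproj(c,o(v),.012)[:2] for v in pts.values()])
print(B, np.linalg.norm(B-np.roll(B,1,0),axis=1))
ca,cb=A.mean(0),B.mean(0); H=(A-ca).T@(B-cb); U,S,Vt=np.linalg.svd(H); R=Vt.T@U.T
print("det",np.linalg.det(R),"centre",cb,"yaw",np.degrees(np.arctan2(R[1,0],R[0,0])), "resid",B-((A-ca)@R.T+cb))
inv=lambda p:R.T@(p[:2]-cb)
for n,p,z in [("grip",(329,77),.073),("hub",(323,197),.059),("flL",(188,262),.072),("flR",(300,307),.072),("stopc",(206,381),.035),("screwtip",(222,340),.029),("case",(86,470),.053)]:
    w=unproj(c,o(p),z); print(n,w,inv(w)*1000)
```

```text
[[ 0.6562678  -0.02084718]
 [ 0.61176069 -0.11918755]
 [ 0.40406442 -0.02948323]
 [ 0.44565778  0.06861831]] [0.2288245  0.10794309 0.22624015 0.10655478]
det 1.0000000000000002 centre [ 0.52943767 -0.02522492] yaw 66.72494285949918 resid [[-0.00054401 -0.00070454]
 [-0.0015851   0.00200313]
 [ 0.00200088  0.00082395]
 [ 0.00012823 -0.00212254]]
grip [ 0.61514192 -0.06173665  0.073     ] [  0.32530643 -93.15695444]
hub [ 0.55076621 -0.05776665  0.059     ] [-21.46555909 -32.45151826]
flL [0.51469217 0.0170645  0.072     ] [33.02121329 30.25596758]
flR [ 0.48919138 -0.0432212   0.072     ] [-32.4348635   29.85983765]
stopc [0.45069597 0.00901148 0.035     ] [ 0.33575031 85.86194545]
screwtip [ 4.73898523e-01 -3.20860451e-04  2.90000000e-02] [ 0.93127323 60.86001656]
case [0.40265076 0.07534648 0.053     ] [ 42.28745394 156.20914557]
```

The plate fits at (0.529, -0.025) with yaw about 66.7°, and its sides come out at 226–229 × 107–108 mm against 230 × 110. The hub lies within 2.6 mm of where it should be. Next I'll look with the wrist camera from above.

Run:
```python
from h import *
from plant import robot
c=robot.get_calibration("wrist"); R,_=cv2.Rodrigues(c["rvec"]); print("cam",-R.T@c["tvec"], "tcp",robot.observe()["tool_pos"])
for yaw in (66.7,-113.3):
    for p in ((.50,-.01,.26),(.5294,-.0252,.26),(.51,-.01,.12),(.615,-.06,.12)):
        q=robot.ik(p,[180,0,yaw]); print(yaw,p,None if q is None else np.round(q,1))
```

```text
cam [ 0.25052892 -0.55009695  0.37376219] tcp [ 0.17775507 -0.57287229  0.30330486]
66.7 (0.5, -0.01, 0.26) [-16.2 -11.9 -16.3  85.6   0.   97.1]
66.7 (0.5294, -0.0252, 0.26) [-16.9  -6.6 -11.5  85.1   0.   96.4]
66.7 (0.51, -0.01, 0.12) [-15.8  -6.9 -26.5  70.4   0.   97.5]
66.7 (0.615, -0.06, 0.12) [-17.7  11.8  -7.2  70.9   0.   95.6]
-113.3 (0.5, -0.01, 0.26) [-16.2 -11.9 -16.3  85.6   0.  -82.9]
-113.3 (0.5294, -0.0252, 0.26) [-16.9  -6.6 -11.5  85.1   0.  -83.6]
-113.3 (0.51, -0.01, 0.12) [-15.8  -6.9 -26.5  70.4   0.  -82.5]
-113.3 (0.615, -0.06, 0.12) [-17.7  11.8  -7.2  70.9   0.  -84.4]
```

Run:
```python
from h import *
from plant import robot
robot.move_pose((.495,-.095,.26),[180,0,66.7]); robot.pause(.2)
s=robot.observe(); print(s["time"],s["tool_pos"],s["tcp_rot"],s["ft_force"])
c=robot.get_calibration("wrist"); im=robot.grab_frame("wrist"); cv2.imwrite("pics/w1.png",im)
np.savez("w1.npz",**{k:np.asarray(v) for k,v in c.items()})
cv2.imwrite("pics/w1z.png",cv2.resize(im,(800,600),interpolation=cv2.INTER_CUBIC))
```

```text
2.4167 [ 0.49496929 -0.09557987  0.25999473] [-1.79999035e+02  9.10084985e-04  6.66371232e+01] [-0.0060628   0.24735051  0.54537544]
```

View pics/w1z.png

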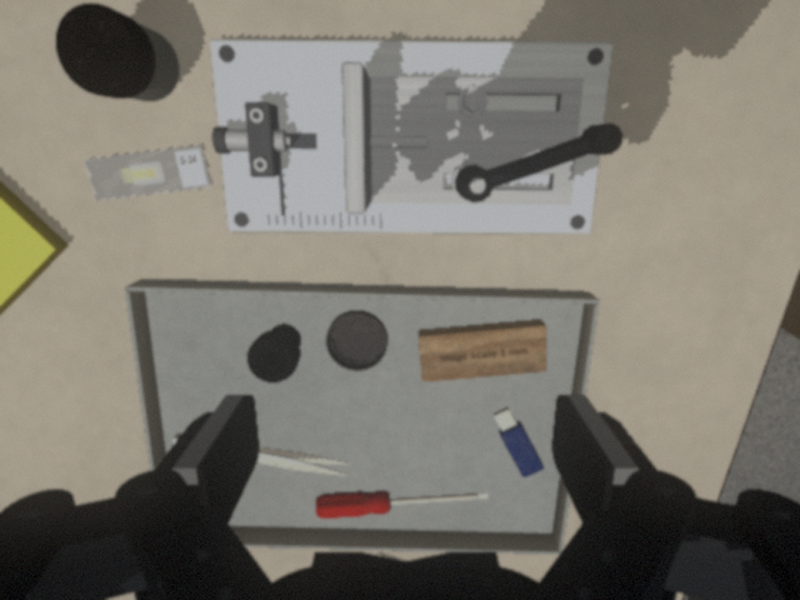

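This shows the jig clearly. In zoomed pixels the plate corners are (211,41), (612,45), (590,235) and (232,232), the flange top runs x 344–364 and y 63–211, the screw tip is at (316,140), the hub at (475,185) and the lever grip at (605,136).

Run:
```python
from h import *
c=dict(np.load("w1.npz")); 
o=lambda p:((p[0]+.5)*.7-.5,(p[1]+.5)*.7-.5)
pts={(.055,-.115):(612,45),(-.055,-.115):(590,235),(-.055,.115):(232,232),(.055,.115):(211,41)}
A=np.array([k for k in pts]); B=np.array([unproj(c,o(v),.012)[:2] for v in pts.values()])
print(np.linalg.norm(B-np.roll(B,1,0),axis=1))
ca,cb=A.mean(0),B.mean(0); U,S,Vt=np.linalg.svd((A-ca).T@(B-cb)); R=Vt.T@U.T
print("centre",cb,"yaw",np.degrees(np.arctan2(R[1,0],R[0,0])), "resid",B-((A-ca)@R.T+cb))
np.savez("plate.npz",c=cb,R=R)
for n,p,z in [("grip",(606,136),.073),("hub",(475,185),.059),("fl+xfront",(344,63),.072),("fl+xback",(363,63),.072),("fl-xfront",(348,211),.072),("fl-xback",(366,211),.072),("blkfront",(279,138),.035),("screwtip top",(317,140),.029),("case",(105,48),.053)]:
    w=unproj(c,o(p),z); print(n,np.round(w,4),np.round(R.T@(w[:2]-cb)*1000,1))
```

```text
[0.22756594 0.10843922 0.22584359 0.10854162]
centre [ 0.52991667 -0.02511673] yaw 66.23824050285002 resid [[-0.00188673 -0.00023815]
 [-0.00128888  0.00120398]
 [ 0.00265685 -0.00014966]
 [ 0.00051876 -0.00081617]]
grip [ 0.6165 -0.0593  0.073 ] [  3.6 -93.1]
hub [ 0.5516 -0.0575  0.059 ] [-20.9 -32.8]
fl+xfront [0.5142 0.02   0.072 ] [35.  32.5]
fl+xback [0.5223 0.0165 0.072 ] [35.  23.7]
fl-xfront [ 0.4868 -0.0425  0.072 ] [-33.3  32.5]
fl-xback [ 0.4951 -0.0461  0.072 ] [-33.2  23.4]
blkfront [0.4633 0.0065 0.035 ] [ 2.1 73.7]
screwtip top [ 0.4813 -0.0023  0.029 ] [ 1.3 53.7]
case [0.4076 0.0764 0.053 ] [ 43.7 152.9]
```

The hub-to-grip distance measures 65.0 mm as it should, the flange is 68 × 9 mm (70 × 10 given), and the lever starts at about 0.31 rad. I'll grip the flange now.

```bash
cat >> h.py <<'E'
Y=66.4
ux=np.array([np.cos(np.radians(Y)),np.sin(np.radians(Y)),0]); uy=np.array([-ux[1],ux[0],0])
def st(robot,l=""):
    s=robot.observe(); f=s["ft_force"]; print(l,"t%.2f"%s["time"],"pos",np.round(s["tool_pos"],4),"fx %.2f fy %.2f fz %.2f"%(f@ux,f@uy,f[2]),"w %.4f"%s["gripper_width"],"Mz %.3f"%s["torque"][2]); return s
E
python3 - <<'E'
from h import *
from plant import robot
robot.set_gripper(.04)
robot.move_pose((.5046,-.0130,.20),[180,0,Y]); st(robot)
print(robot.line_to((.5046,-.0130,.119),vel=.08,guard=6)); robot.pause(.2); st(robot)
c=robot.get_calibration("wrist"); im=robot.grab_frame("wrist"); cv2.imwrite("pics/w2.png",im)
im=robot.grab_frame("scene"); cv2.imwrite("pics/s2.png",cv2.resize(im[150:300,180:400],None,fx=3.6,fy=3.6,interpolation=cv2.INTER_CUBIC))
E
```

```text
t3.47 pos [ 0.5043 -0.0123  0.1995] fx -0.72 fy -0.71 fz 0.08 w 0.0400 Mz 0.042
False
 t4.83 pos [ 0.5049 -0.0131  0.1195] fx 0.35 fy 0.40 fz -0.03 w 0.0400 Mz 0.018
```

View pics/w2.png

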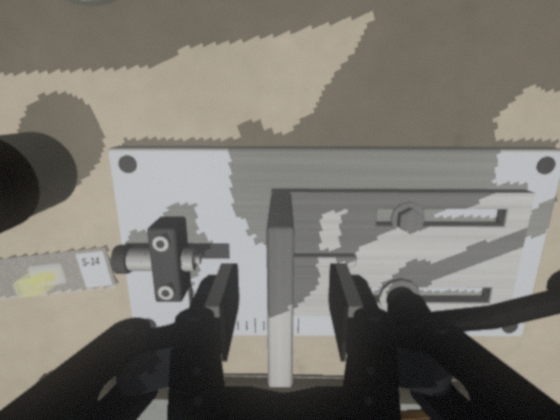

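View pics/s2.png

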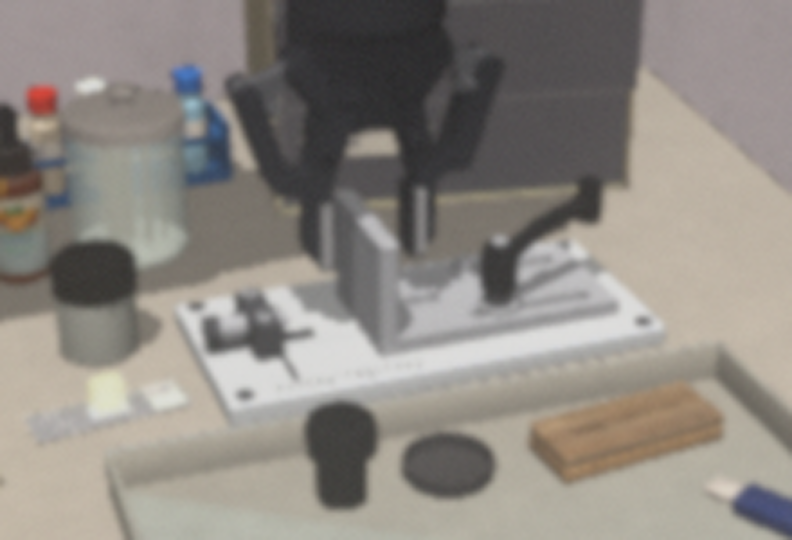

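The fingers straddle the flange, which sits at (280,300) between the pads at (225,300) and (340,300). Nothing touches it. Next I'll close and slide in steps, reading the force after each.

Run:
```python
from h import *
from plant import robot
s=st(robot,"pre"); 
robot.set_gripper(0.0); s=st(robot,"closed")
p=np.array([.5046,-.0130,.119])
for d in (2,4,6,8,10,12):
    g=robot.line_to(p+uy*d*1e-3,vel=.01,guard=14); st(robot,f"{d} {g}")
    if g: break
```

```text
pre t4.93 pos [ 0.5047 -0.013   0.1192] fx -0.20 fy -0.02 fz 0.13 w 0.0402 Mz 0.001
closed t5.31 pos [ 0.5046 -0.013   0.1192] fx 0.23 fy 1.49 fz 3.04 w 0.0087 Mz -0.031
2 False t5.66 pos [ 0.5031 -0.0123  0.1192] fx -0.62 fy -3.89 fz -0.10 w 0.0087 Mz 0.021
4 False t6.01 pos [ 0.501  -0.0114  0.1192] fx -0.65 fy -2.64 fz 1.92 w 0.0088 Mz -0.024
6 False t6.36 pos [ 0.4991 -0.0106  0.1192] fx 0.11 fy -2.90 fz 2.82 w 0.0094 Mz -0.012
8 False t6.71 pos [ 0.4973 -0.0098  0.1192] fx 0.29 fy -3.76 fz 4.08 w 0.0088 Mz 0.004
10 False t7.06 pos [ 0.4955 -0.009   0.1192] fx 0.14 fy -4.83 fz 4.43 w 0.0089 Mz -0.010
12 False t7.41 pos [ 0.4937 -0.0082  0.1191] fx 0.27 fy -4.70 fz 5.22 w 0.0089 Mz -0.049
```

```bash
cat >> h.py <<'E'
def favg(robot,n=6,dt=.03):
    L=[]
    for _ in range(n):
        L.append(robot.observe()["ft_force"]); robot.pause(dt)
    f=np.mean(L,0); return f@ux,f@uy,f[2]
E
python3 - <<'E'
from h import *
from plant import robot
p=np.array([.5046,-.0130,.119])
print(np.round(favg(robot),2))
d=12
while d<26:
    d+=1
    g=robot.line_to(p+uy*d*1e-3,vel=.005,guard=6); s=robot.observe(); f=s["ft_force"]
    print(d,g,"t%.2f"%s["time"],"adv %.2f"%((s["tool_pos"]-p)@uy*1e3),np.round([f@ux,f@uy,f[2]],2))
    if g or f@uy<-9: break
print(np.round(favg(robot),2)); st(robot)
E
```

```text
[-0.18 -4.59  4.96]
13 False t7.96 adv 12.74 [ 0.45 -5.76  4.18]
14 False t8.31 adv 13.74 [ 0.14 -5.83  5.21]
15 False t8.66 adv 14.77 [-0.35 -5.83  5.08]
16 False t9.01 adv 15.76 [-0.2  -5.44  3.96]
17 False t9.36 adv 16.76 [ 0.   -4.91  4.02]
18 False t9.71 adv 17.76 [-0.2  -4.98  4.79]
19 False t10.06 adv 18.76 [-0.26 -5.25  3.62]
20 False t10.41 adv 19.75 [ 0.61 -5.34  4.43]
21 False t10.76 adv 20.77 [ 0.18 -4.73  5.09]
22 False t11.11 adv 21.79 [ 0.58 -5.27  4.43]
23 False t11.46 adv 22.77 [-0.56 -5.46  4.47]
24 False t11.81 adv 23.75 [ 0.12 -6.03  4.03]
25 False t12.16 adv 24.76 [ 0.1  -4.99  4.17]
26 False t12.51 adv 25.75 [-0.48 -4.61  4.45]
[-0.5  -4.93  4.47]
 t12.71 pos [ 0.481  -0.0027  0.1191] fx 0.27 fy -4.99 fz 4.19 w 0.0092 Mz -0.024
```

Run:
```python
from h import *
from plant import robot
c=robot.get_calibration("wrist"); im=robot.grab_frame("wrist"); cv2.imwrite("pics/w3.png",im); np.savez("w3.npz",**{k:np.asarray(v) for k,v in c.items()})
cv2.imwrite("pics/w3z.png",cv2.resize(im[180:390,80:360],None,fx=2.85,fy=2.85,interpolation=cv2.INTER_CUBIC))
im=robot.grab_frame("scene"); cv2.imwrite("pics/s3.png",cv2.resize(im[200:280,210:370],None,fx=5,fy=5,interpolation=cv2.INTER_CUBIC))
```

```text
(no output)
```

View pics/w3z.png

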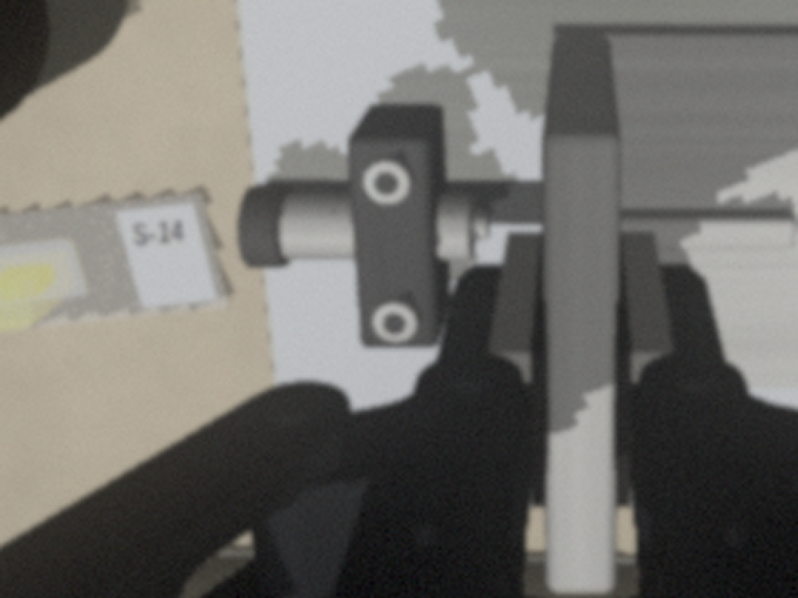

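View pics/s3.png

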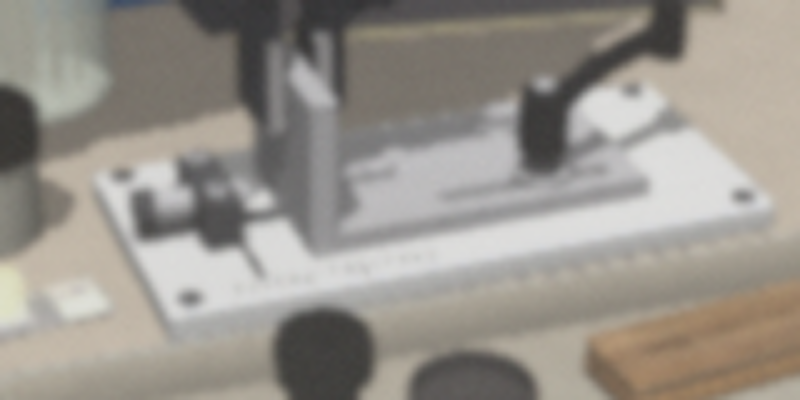

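The bracket follows the grip. What I took for the screw tip earlier was its shadow: the real screw ends at zoomed (475,225), with its pin to (490,222), so there is still a gap. Now I'll work out how big it is.

Run:
```python
from h import *
c=dict(np.load("w3.npz")); pl=np.load("plate.npz"); cb=pl["c"]
o=lambda p:((p[0]+.5)/2.85-.5+80,(p[1]+.5)/2.85-.5+180)
for n,p,z in [("screw end",(476,225),.028),("pin",(490,220),.024),("fl front top",(546,200),.072),("blk front top",(438,150),.035)]:
    w=unproj(c,o(p),z); e=np.r_[w[:2]-cb,0]; print(n,np.round([e@ux*1e3,e@uy*1e3],1))
```

```text
screw end [ 3.4 71.8]
pin [ 2.5 69.7]
fl front top [26.9 58. ]
blk front top [19.9 76.8]
```

Run:
```python
from h import *
from plant import robot
p=np.array([.5046,-.0130,.119])
d=26
while d<46:
    d+=2 if d<34 else (1 if d<36 else .5)
    g=robot.line_to(p+uy*d*1e-3,vel=.006 if d<36 else .003,guard=5); s=robot.observe(); f=s["ft_force"]
    print(d,g,"t%.2f"%s["time"],"adv %.2f"%((s["tool_pos"]-p)@uy*1e3),np.round([f@ux,f@uy,f[2]],2))
    if g or f@uy<-10: break
print(np.round(favg(robot),2)); st(robot)
```

```text
28 False t13.29 adv 27.78 [ 0.25 -4.78  4.73]
30 False t13.78 adv 29.79 [-0.6  -5.18  5.58]
32 False t14.26 adv 31.78 [-0.56 -5.15  4.99]
34 False t14.74 adv 33.81 [-0.72 -5.44  4.42]
35 False t15.06 adv 34.76 [ 0.07 -4.68  4.61]
36 False t15.54 adv 35.74 [ 0.05 -5.29  3.97]
36.5 False t15.86 adv 36.21 [-1.22 -6.12  4.52]
37.0 False t16.18 adv 36.73 [ 0.56 -5.05  3.44]
37.5 False t16.49 adv 37.20 [-0.25 -5.82  5.44]
38.0 False t16.81 adv 37.70 [ 0.19 -5.38  4.56]
38.5 False t17.12 adv 38.18 [-0.03 -6.13  4.21]
39.0 False t17.44 adv 38.68 [-0.23 -6.45  4.66]
39.5 False t17.76 adv 39.14 [-0.19 -5.71  3.27]
40.0 False t18.07 adv 39.65 [ 0.46 -5.55  2.41]
40.5 False t18.39 adv 40.11 [ 0.56 -6.36  3.69]
41.0 False t18.71 adv 40.47 [-0.45 -6.81  3.14]
41.5 False t19.02 adv 40.61 [ -0.18 -10.15  -0.2 ]
[ 0.24 -9.62  0.69]
 t19.23 pos [0.4674 0.0033 0.1192] fx 0.40 fy -8.88 fz 0.07 w 0.0092 Mz -0.002
```

The rigid contact came at about 40.6 mm of travel, with a drag of about 5.2 N. I'll press up to about 15 N in small steps.

Run:
```python
from h import *
from plant import robot
p=np.array([.5046,-.0130,.119])
d=41.5
while d<43.5:
    d+=.1
    g=robot.line_to(p+uy*d*1e-3,vel=.003,guard=5); f=favg(robot,4,.03); s=robot.observe()
    print("%.2f"%d,g,"t%.2f"%s["time"],"adv %.2f"%((s["tool_pos"]-p)@uy*1e3),np.round(f,2))
    if f[1]<-14.3: break
robot.pause(.4)
print(np.round(favg(robot),2)); st(robot)
```

```text
41.60 False t19.61 adv 40.63 [ 0.22 -9.81  0.34]
41.70 False t19.99 adv 40.67 [  0.42 -10.48   0.46]
41.80 False t20.38 adv 40.68 [  0.54 -10.86  -1.14]
41.90 False t20.76 adv 40.73 [  0.62 -11.27  -0.78]
42.00 False t21.14 adv 40.77 [ -0.11 -11.55  -1.42]
42.10 False t21.52 adv 40.79 [  0.58 -11.89  -1.15]
42.20 False t21.91 adv 40.83 [  0.65 -11.65  -2.07]
42.30 False t22.29 adv 40.85 [  1.02 -12.93  -2.25]
42.40 False t22.68 adv 40.87 [  0.45 -12.54  -2.64]
42.50 False t23.06 adv 40.95 [  0.87 -13.47  -2.6 ]
42.60 False t23.44 adv 40.95 [  0.66 -13.73  -3.37]
42.70 False t23.82 adv 41.00 [  0.3  -14.12  -3.67]
42.80 False t24.21 adv 41.01 [  0.54 -14.82  -3.67]
[  0.54 -14.77  -3.75]
 t24.81 pos [0.467  0.0034 0.1192] fx 0.65 fy -15.18 fz -3.43 w 0.0088 Mz 0.011
```

Run:
```python
from h import *
from plant import robot
p=np.array([.5046,-.0130,.119])
d=42.8
while d>40.2:
    d-=.3
    robot.line_to(p+uy*d*1e-3,vel=.004); f=favg(robot,3,.03); s=robot.observe()
    print("%.2f"%d,"t%.2f"%s["time"],"adv %.2f"%((s["tool_pos"]-p)@uy*1e3),np.round(f,2))
    if f[1]>-4.5: break
c=robot.get_calibration("wrist"); cv2.imwrite("pics/w4.png",robot.grab_frame("wrist"))
robot.set_gripper(.03); robot.pause(.1); s=st(robot,"open"); print((s["tool_pos"]-p)@uy*1e3)
im=robot.grab_frame("wrist"); cv2.imwrite("pics/w5.png",im)
cv2.imwrite("pics/w5z.png",cv2.resize(im[180:390,80:360],None,fx=2.85,fy=2.85,interpolation=cv2.INTER_CUBIC))
```

```text
42.50 t25.16 adv 40.93 [  0.91 -13.73  -2.74]
42.20 t25.51 adv 40.81 [  0.25 -12.56  -2.11]
41.90 t25.86 adv 40.73 [  0.85 -10.87  -0.96]
41.60 t26.21 adv 40.62 [ 0.42 -9.62 -0.01]
41.30 t26.56 adv 40.54 [-0.31 -8.66  1.36]
41.00 t26.91 adv 40.44 [-0.32 -7.    2.82]
40.70 t27.26 adv 40.36 [ 0.01 -6.22  3.76]
40.40 t27.61 adv 40.27 [-0.85 -4.37  5.18]
open t28.09 pos [0.4671 0.0034 0.1186] fx 0.98 fy -0.50 fz 0.04 w 0.0304 Mz 0.019
40.88493350409971
```

View pics/w5z.png

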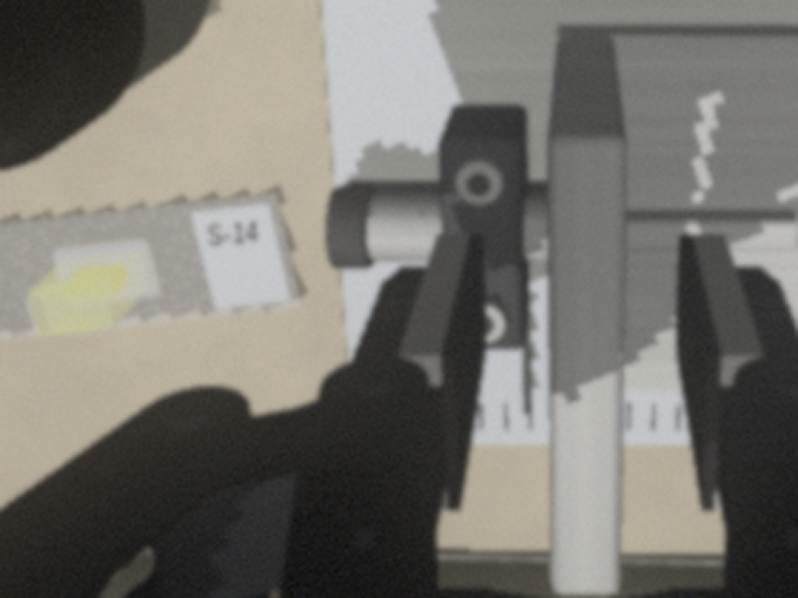

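The fingers are open and clear of the flange at zoomed (585,300), which still stands next to the stop block. I'll lift off, go over to the lever and check its position.

Run:
```python
from h import *
from plant import robot
p=np.array([.5046,-.0130,.119]); q=p+uy*.0406
robot.line_to([q[0],q[1],.20],vel=.12)
g=np.array([.6165,-.0593]); 
print(robot.ik((g[0],g[1],.2),[180,0,178.4]))
robot.set_gripper(.045)
robot.move_pose((g[0]+.0,g[1],.22),[180,0,178.4]); robot.pause(.2); st(robot)
c=robot.get_calibration("wrist"); im=robot.grab_frame("wrist"); np.savez("w6.npz",**{k:np.asarray(v) for k,v in c.items()})
cv2.imwrite("pics/w6z.png",cv2.resize(im,(800,600),interpolation=cv2.INTER_CUBIC))
```

```text
[-17.57286308   9.6420292   -1.23938081  79.11859      0.
 -15.97286308]
 t31.20 pos [ 0.6164 -0.0592  0.2201] fx -0.06 fy -0.57 fz 0.56 w 0.0451 Mz -0.011
```

View pics/w6z.png

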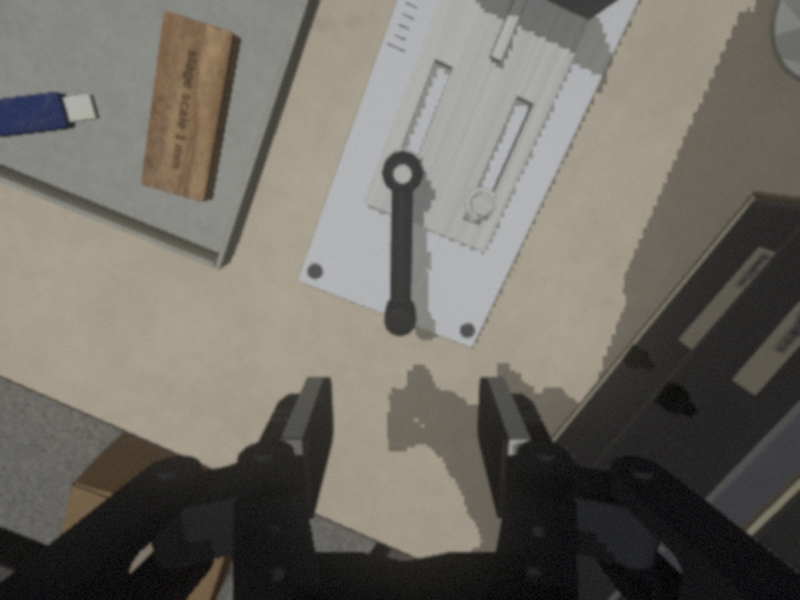

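The hub is at zoomed (403,173) and the grip top at about (400,319). The fingers are centred on the lever's column.

Run:
```python
from h import *
c=dict(np.load("w6.npz"))
o=lambda p:((p[0]+.5)*.7-.5,(p[1]+.5)*.7-.5)
h=unproj(c,o((403,173)),.059); g=unproj(c,o((400,319)),.073); print(h,g,np.linalg.norm((g-h)[:2]),np.degrees(np.arctan2(*(g-h)[[1,0]])))
```

```text
[ 0.55231482 -0.05769354  0.059     ] [ 0.61581462 -0.06088591  0.073     ] 0.06358000120513839 -2.878051425176299
```

```bash
cat >> h.py <<'E'
HUB=np.array([.5519,-.0576]); 
def lev(th,z,r=.065):
    t=np.radians(th); return (HUB[0]+r*np.cos(t),HUB[1]+r*np.sin(t),z)
E
python3 - <<'E'
from h import *
from plant import robot
p=lev(-2.2,.118); robot.line_to((p[0],p[1],.15),vel=.15,rotation=[180,0,177.8])
print(robot.line_to(p,vel=.06,guard=5)); st(robot)
robot.set_gripper(.0185); st(robot,"caged"); 
im=robot.grab_frame("wrist"); cv2.imwrite("pics/w7.png",im)
im=robot.grab_frame("scene"); cv2.imwrite("pics/s7.png",cv2.resize(im[170:290,210:400],None,fx=4.2,fy=4.2,interpolation=cv2.INTER_CUBIC))
E
```

```text
False
 t32.55 pos [ 0.6168 -0.0601  0.118 ] fx -0.25 fy 0.84 fz 0.78 w 0.0449 Mz 0.020
caged t32.92 pos [ 0.6169 -0.0601  0.1182] fx 0.22 fy 0.11 fz 0.45 w 0.0187 Mz -0.028
```

View pics/w7.png

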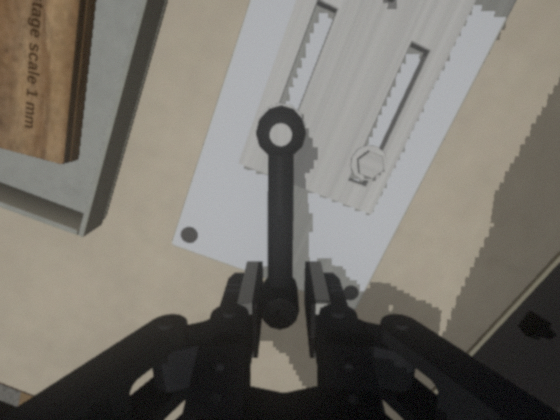

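View pics/s7.png

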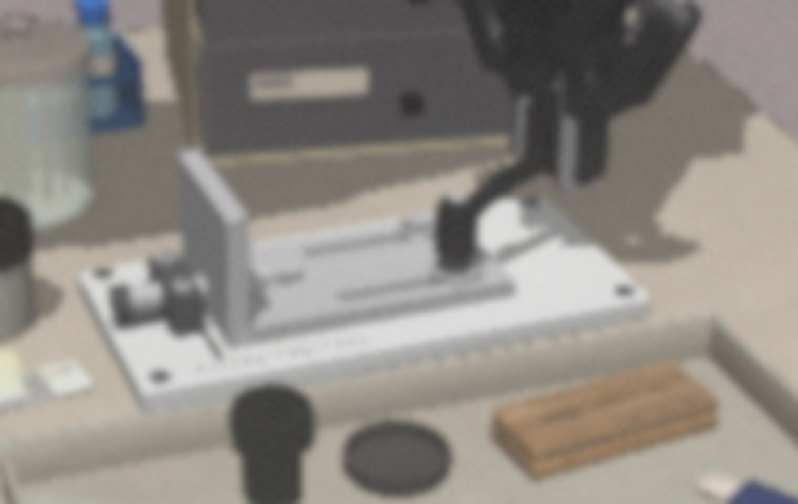

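The grip (282,305) sits centred between the pads, and the bracket stands at the stop. Next I'll sweep the lever clockwise along its arc.

Run:
```python
from h import *
from plant import robot
for th in np.arange(-7,-63,-5.0):
    robot.line_to(lev(th,.118),vel=.04,rotation=[180,0,180+th])
    s=robot.observe(); f=s["ft_force"]; t=np.radians(th); e=s["tool_pos"][:2]-HUB
    print(th,"t%.1f"%s["time"],"act %.1f r %.1f"%(np.degrees(np.arctan2(e[1],e[0])),np.linalg.norm(e)*1e3),"tang %.1f rad %.1f fz %.1f"%(f[0]*np.sin(t)-f[1]*np.cos(t),f[0]*np.cos(t)+f[1]*np.sin(t),f[2]))
    if np.linalg.norm(f)>22: break
```

```text
-7.0 t33.3 act -7.0 r 65.0 tang -1.4 rad -0.2 fz 0.5
-12.0 t33.6 act -11.8 r 65.1 tang -2.6 rad 0.6 fz 0.2
-17.0 t33.9 act -16.9 r 65.2 tang -2.9 rad 0.7 fz -0.2
-22.0 t34.2 act -22.0 r 65.2 tang -2.6 rad 1.7 fz 0.2
-27.0 t34.5 act -27.0 r 65.1 tang -2.5 rad 1.8 fz 0.2
-32.0 t34.8 act -32.0 r 65.1 tang -1.9 rad 2.0 fz -0.0
-37.0 t35.1 act -37.0 r 65.1 tang -2.1 rad 2.2 fz -0.8
-42.0 t35.4 act -42.0 r 65.1 tang -1.5 rad 2.2 fz -0.1
-47.0 t35.6 act -47.0 r 65.1 tang -2.3 rad 1.2 fz 0.9
-52.0 t35.9 act -52.0 r 65.2 tang -3.0 rad 2.3 fz -0.8
-57.0 t36.2 act -56.9 r 65.2 tang -2.5 rad 3.0 fz 0.2
-62.0 t36.5 act -62.0 r 65.2 tang -3.4 rad 2.7 fz -0.0
```

Run:
```python
from h import *
from plant import robot
for th in (-64,-66.):
    print(robot.line_to(lev(th,.118),vel=.02,rotation=[180,0,180+th],guard=15)); s=st(robot)
# back off inside the cage, open, lift
robot.set_gripper(.045); st(robot,"open")
p=lev(-66,.2); robot.line_to(p,vel=.1)
robot.move_pose((.495,-.095,.26),[180,0,66.7]); robot.pause(.2); st(robot)
c=robot.get_calibration("wrist"); im=robot.grab_frame("wrist"); np.savez("w8.npz",**{k:np.asarray(v) for k,v in c.items()})
cv2.imwrite("pics/w8.png",im); cv2.imwrite("pics/w8z.png",cv2.resize(im[0:200,100:480],None,fx=2.1,fy=2.1,interpolation=cv2.INTER_CUBIC))
```

```text
False
 t36.78 pos [ 0.5807 -0.1161  0.1181] fx 2.21 fy -5.81 fz -0.58 w 0.0184 Mz -0.025
False
 t37.05 pos [ 0.5787 -0.117   0.1181] fx 3.03 fy -5.42 fz -0.51 w 0.0186 Mz -0.032
open t37.42 pos [ 0.578  -0.1169  0.1177] fx -0.85 fy 0.71 fz -0.61 w 0.0451 Mz 0.074
 t39.38 pos [ 0.4951 -0.095   0.2592] fx 0.10 fy 0.29 fz 0.96 w 0.0450 Mz 0.049
```

View pics/w8z.png

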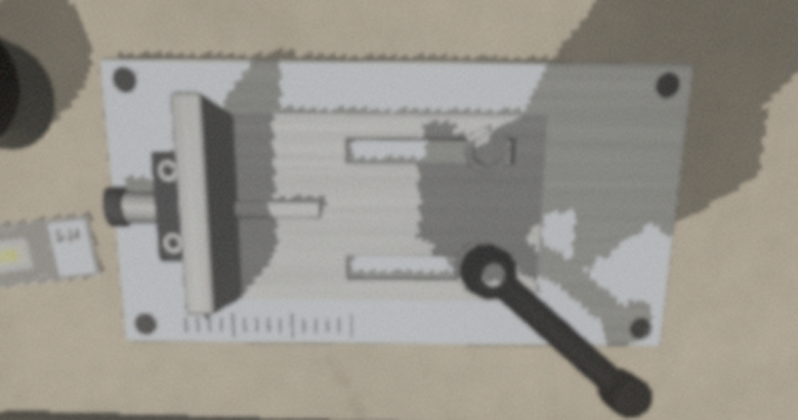

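The lever now points to lower right, from the hub at zoomed (488,272) to the grip at (627,394). The flange is up by the stop. I'll measure the angle and look into the gap from the stop side.

Run:
```python
from h import *
from plant import robot
c=dict(np.load("w8.npz")); o=lambda p:((p[0]+.5)/2.1-.5+100,(p[1]+.5)/2.1-.5)
h=unproj(c,o((488,272)),.059); g=unproj(c,o((627,394)),.073); d=(g-h)[:2]
th=np.degrees(np.arctan2(d[1],d[0])); print(h,g,np.linalg.norm(d),th,"lever",np.radians(Y-50-th))
# camera above plate y ~ +110, x ~0, tool yaw 66.4+... camera lies +x tool from TCP; point tool x along plate +y -> yaw 156.4
cb=np.array([.5299,-.0251]); 
for yaw in (Y,Y+90,Y-90,Y+180):
    t=np.radians(yaw); tx=np.array([np.cos(t),np.sin(t)])
    P=cb+uy[:2]*.100-tx*.076
    q=robot.ik((P[0],P[1],.20),[180,0,yaw]); print(yaw,P,None if q is None else np.round(q,1))
```

```text
[ 0.55120743 -0.05647488  0.059     ] [ 0.57993628 -0.11347748  0.073     ] 0.06383292746033865 -63.25226300352927 lever 1.3901942460760535
66.4 [ 0.4078372  -0.05470866] [-26.  -28.6 -35.7  82.9   0.   87.6]
156.4 [ 0.50790729 -0.01549162] [-16.5  -9.9 -20.7  79.1   0.    7.1]
-23.599999999999994 [0.36862016 0.04536143] [ -13.4  -37.3  -41.5   85.8    0.  -169.8]
246.4 [0.46869025 0.08457847] [ -5.6 -15.8 -25.8  79.9   0.  -72. ]
```

Run:
```python
from h import *
from plant import robot
robot.move_pose((.408,-.055,.20),[180,0,Y]); robot.pause(.2); st(robot)
c=robot.get_calibration("wrist"); im=robot.grab_frame("wrist"); np.savez("w9.npz",**{k:np.asarray(v) for k,v in c.items()})
cv2.imwrite("pics/w9.png",im)
p=proj(c,[[.465,.0,.023]])[0]; print(p)
u,v=int(max(0,p[0]-100)),int(max(0,p[1]-75)); print(u,v)
cv2.imwrite("pics/w9z.png",cv2.resize(im[v:v+150,u:u+200],None,fx=4,fy=4,interpolation=cv2.INTER_CUBIC))
```

```text
t40.15 pos [ 0.4089 -0.0555  0.2009] fx 0.33 fy 0.04 fz 0.59 w 0.0450 Mz -0.035
[326.11660453 107.51539839]
226 32
```

View pics/w9z.png

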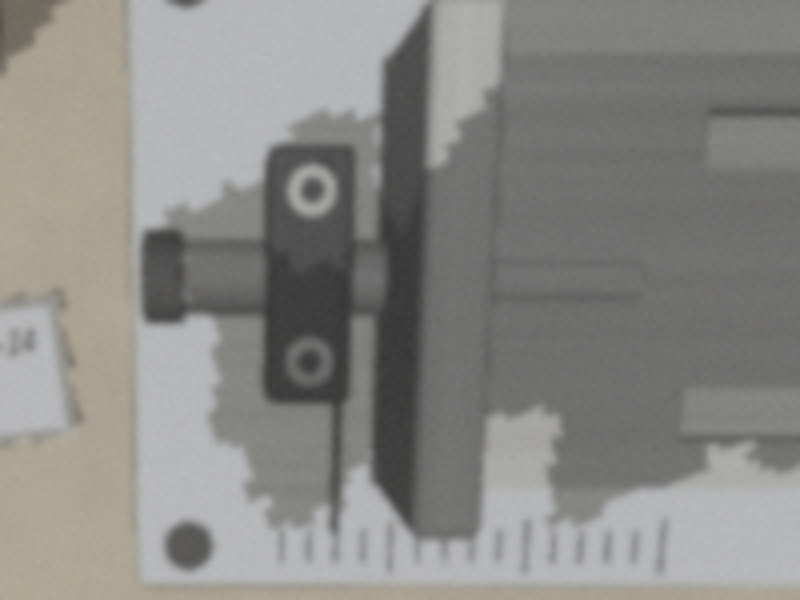

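The screw's cylinder runs right up to the flange face at zoomed (385,275) with no gap or pin showing. The lever measures 1.39 rad and the robot is clear of everything, so I'm handing the job in.

Run:
```python
from h import *
from plant import robot
a=cv2.imread("pics/w1.png"); b=cv2.imread("pics/w8.png")
# stop block / knob / slide shift between the two like views
for n,(x0,y0,x1,y1) in {"stop":(150,65,195,125),"slide":(55,100,150,145),"plate corner":(145,140,185,165)}.items():
    r=cv2.matchTemplate(b[:, :260],a[y0:y1,x0:x1],cv2.TM_CCOEFF_NORMED); _,m,_,l=cv2.minMaxLoc(r); print(n,l[0]-x0,l[1]-y0,round(m,2))
robot.job_done()
```

```text
stop -132 -64 0.69
slide 0 0 0.97
plate corner 0 1 0.98
the job is handed in; nothing more can be done
```

The bracket is set home against the adjusting screw and clamped. I handed the job in at about 40 s of the 72 s, with the robot clear of everything.

- **Sliding and pressing:** I gripped the upright flange and slid the bracket about 41 mm. It dragged with about 5.2 N. I pressed it with about 15 N, held for over half a second, so roughly 10 N reached the stop. I then eased off and let go.
- **Clamping:** I moved the lever clockwise along its arc from about 0.32 rad. In the camera image afterwards it stood at about 1.39 rad, inside the 1.3–1.5 "properly tight" range.
- **Home check:** the close-up after clamping shows the screw meeting the flange face with no visible gap. A gap under about 0.3 mm would not show, and I did not test by force whether clamping shifted the bracket.
- **Slide, plate, case and stop:** comparing before and after images, the slide and plate corner had not moved beyond 1 pixel. I made no such comparison for the case, but the robot never went near it. For the stop the comparison failed: it matched a different spot (score 0.69), because the flange now covers part of it. By eye, the block's edge is at the same place within about 1 pixel.

Two readings were off. My first estimate of the screw tip was really its shadow, so the slide was longer than planned. While pressing, the arm also moved another 0.4 mm, probably from the bracket tipping slightly in the gripper.

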